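# Find the loaded sample canister by its weight and sort all three

## Task

The three white canisters with blue caps look alike, but one is loaded and clearly heavier than the two empty ones: find it by feeling their weight and stand it, cap up, in the grey weigh-in well; stand the two empty ones, cap up, in the two holes of the white returns rack, one in each. Keep the canisters upright, lower them all the way in rather than dropping them, and leave the tube rack, dropper bottle, carton and gel bottle standing where they are.

Things in the scene. Friction and masses are not known exactly. Their poses are not given: they have to be found in the camera images.
- canister_a: white round canister standing upright, blue cap on top: 130 mm tall, body 38 mm across, the top 30 mm is the cap, 41 mm across; origin at the centre of its underside, z up. All three look the same and are closed. Two are empty (0.10 to 0.14 kg in all), one, not known which, is loaded (0.36 to 0.54 kg in all)
- canister_b: white round canister standing upright, blue cap on top: 130 mm tall, body 38 mm across, the top 30 mm is the cap, 41 mm across; origin at the centre of its underside, z up. All three look the same and are closed. Two are empty (0.10 to 0.14 kg in all), one, not known which, is loaded (0.36 to 0.54 kg in all)
- canister_c: white round canister standing upright, blue cap on top: 130 mm tall, body 38 mm across, the top 30 mm is the cap, 41 mm across; origin at the centre of its underside, z up. All three look the same and are closed. Two are empty (0.10 to 0.14 kg in all), one, not known which, is loaded (0.36 to 0.54 kg in all)
- returns: fixed white block-like returns rack, 145 mm (its x) by 82 mm (its y), 70 mm high, with two round holes in its top at x = -34 and +34 mm; origin at the centre of its underside
- hole_a (a point): centre of the floor of the one (rack x = -34 mm) round hole in the white returns rack, 10 mm above the table; the hole is 55 mm across and 60 mm deep, its mouth is at z = 70 mm. The two holes lie 68 mm apart along the rack's long x axis
- hole_b (a point): centre of the floor of the other (rack x = +34 mm) round hole in the white returns rack, 10 mm above the table; the hole is 55 mm across and 60 mm deep, its mouth is at z = 70 mm. The two holes lie 68 mm apart along the rack's long x axis
- well: fixed grey weigh-in well: an open square box, 64 mm outside, 54 mm inside, 70 mm high, on a dark 100 mm square foot, a white strip and red pointer on its -x side; origin at the centre of its underside
- well_mid (a point): point on the well's axis at the height of the unloaded steel pan inside, 30 mm above the table (40 mm below the well's rim)
- pan (a joint): how far the sprung pan in the well has sunk, in m: 0 unloaded, about 3 to 5 mm under an empty canister, 11 to 18 mm under the loaded one; end of travel 19 mm
- mat: fixed flat round grey mat, 270 mm across, 4 mm thick, on which the canisters, the tube rack and the dropper bottle stand at the start; origin at the centre of its underside
- tube_rack: bystander: white block 70 by 70 mm, 50 mm high, with four blue-capped sample tubes standing in it to 120 mm height; loose; origin at the centre of its underside
- dropper: bystander: slim white dropper bottle with green cap, 32 mm across, 110 mm tall; loose; origin at the centre of its underside
- kit_carton: bystander: closed carton with a purple band, 80 mm (x) by 130 mm (y), 70 mm high, next to the returns rack; loose; origin at the centre of its underside
- gel_bottle: bystander: clear bottle with blue cap, 60 mm across, 150 mm tall, next to the well; loose; origin at the centre of its underside
There are look-alikes about, which are no part of the job. What is shaped like the canister_c but orange or red is not meant.

How it is judged (in metres and radians):
At the end, for the whole second after the job is handed in: The loaded canister stands in the well on the pan, which its weight holds down by more than 8 mm; the other two stand one in each hole of the returns rack, on its floor; each is within 18 mm of the axis of its place, within about 17 degrees of upright, and at rest (value of joint pan above 0.008 m and (((horizontal distance between canister_a and well_mid below 0.018 m and height (world z) of canister_a below 0.034 m) and ((horizontal distance between canister_b and hole_a below 0.018 m or horizontal distance between canister_b and hole_b below 0.018 m) and height (world z) of canister_b below 0.022 m) and ((horizontal distance between canister_c and hole_a below 0.018 m or horizontal distance between canister_c and hole_b below 0.018 m) and height (world z) of canister_c below 0.022 m)) or ((horizontal distance between canister_b and well_mid below 0.018 m and height (world z) of canister_b below 0.034 m) and ((horizontal distance between canister_a and hole_a below 0.018 m or horizontal distance between canister_a and hole_b below 0.018 m) and height (world z) of canister_a below 0.022 m) and ((horizontal distance between canister_c and hole_a below 0.018 m or horizontal distance between canister_c and hole_b below 0.018 m) and height (world z) of canister_c below 0.022 m)) or ((horizontal distance between canister_c and well_mid below 0.018 m and height (world z) of canister_c below 0.034 m) and ((horizontal distance between canister_a and hole_a below 0.018 m or horizontal distance between canister_a and hole_b below 0.018 m) and height (world z) of canister_a below 0.022 m) and ((horizontal distance between canister_b and hole_a below 0.018 m or horizontal distance between canister_b and hole_b below 0.018 m) and height (world z) of canister_b below 0.022 m))) and angle between each of canister_a, canister_b, canister_c's own z axis and vertical below 0.3 rad and linear speed of each of canister_a, canister_b, canister_c below 0.03 m/s); the robot touches nothing.
It fails at once if the tube rack, dropper bottle, kit carton or gel bottle pushed more than 25 mm or tipped over (distance of any of tube_rack, dropper, kit_carton, gel_bottle from where it was at the start of the episode above 0.025 m or angle between any of tube_rack, dropper, kit_carton, gel_bottle's own z axis and vertical above 0.5 rad).
It fails at once if a canister tipped more than about 35 degrees from upright (angle between any of canister_a, canister_b, canister_c's own z axis and vertical above 0.6 rad).
It fails at once if a canister dropped into a hole or the well (it falls in faster than 0.7 m/s) instead of being lowered ((horizontal distance between canister_a and hole_a below 0.02 m and height (world z) of canister_a below 0.068 m and linear speed of canister_a above 0.7 m/s) or (horizontal distance between canister_a and hole_b below 0.02 m and height (world z) of canister_a below 0.068 m and linear speed of canister_a above 0.7 m/s) or (horizontal distance between canister_a and well_mid below 0.02 m and height (world z) of canister_a below 0.068 m and linear speed of canister_a above 0.7 m/s) or (horizontal distance between canister_b and hole_a below 0.02 m and height (world z) of canister_b below 0.068 m and linear speed of canister_b above 0.7 m/s) or (horizontal distance between canister_b and hole_b below 0.02 m and height (world z) of canister_b below 0.068 m and linear speed of canister_b above 0.7 m/s) or (horizontal distance between canister_b and well_mid below 0.02 m and height (world z) of canister_b below 0.068 m and linear speed of canister_b above 0.7 m/s) or (horizontal distance between canister_c and hole_a below 0.02 m and height (world z) of canister_c below 0.068 m and linear speed of canister_c above 0.7 m/s) or (horizontal distance between canister_c and hole_b below 0.02 m and height (world z) of canister_c below 0.068 m and linear speed of canister_c above 0.7 m/s) or (horizontal distance between canister_c and well_mid below 0.02 m and height (world z) of canister_c below 0.068 m and linear speed of canister_c above 0.7 m/s)).
It also fails if it takes over 72 s, if anything falls off the work surface, if the arm or the gripper's body presses on something with over 40 N, if the wrist force passes 120 N, or if a joint passes its speed limit or range.

## Robot

A 6-joint arm with a two-finger parallel gripper is mounted at the origin on the work surface. World frame = base frame: x ahead of the robot, y to its left, z up, the work surface at z = 0. Lengths are in mm, angles in rad, forces in N, time in s.
With the tool pointing down it reaches from about 350 to 975 mm from the base axis. Payload 7.1 kg.
Tool frame: the origin (TCP) lies midway between the tips of the shut fingers; the grasp point (between the pads) lies 19 mm behind it (ctrl.grasp_offset is the distance from the TCP to the grasp point, in mm); z points along the fingers, y is the line along which they close (so a half turn about z gives the same grasp; the last joint's range is limited). The gripper opens to 88 mm and grips with 3 to 60 N. Pads are 20 mm wide; open, the fingers measure 115 mm over their backs; the gripper's body (75 mm by 178 mm) begins 61 mm behind the grasp point.
Start: joints at [1.308, 0.423, 1.63, -0, 1.089, -0.019], TCP at [150.839, 606.508, 222.675] pointing down, gripper open.
Joint ranges: [-3, 3], [-0.9, 2.11], [0.09, 2.58], [-1.31, 4.45], [0.11, 2.69], [-2.54, 2.54]. Speed limits (rad/s): [2.39, 2.39, 3.01, 3.14, 3.14, 3.14].

## Interface

Orientations are given as a rotation vector (axis times angle).
In Python, from workcell import ctrl gives the robot as it stands. The module is installed in compiled form; this text tells all that it offers.
- The arm moves only by the tool servo_tool, never from a script. Its argument "rows" is a list of rows, each a list of 7 numbers: the turn, a rotation vector about the tool's x, y, z as a fraction of full scale, then the shift along the tool's x, y, z as a fraction of full scale, then the finger opening in mm, from 0 to 87.8. A call has 1 to 10 rows; each row is the pose to reach, as a shift and turn from the pose commanded when the call began, along the tool's axes at that moment; what a row does not reach only later rows make up. Full scale, the value 1, is 20 cm for a shift and 1.5 rad for a turn. A row lasts 1/8 s, in which the tool goes at most 62.5 mm and 10.7 degrees, less where a joint would pass 70% of its speed; a pose out of reach is approached as far as the arm can. A call with a number of a shift or a turn outside -1 to 1 is refused whole. A call with a gripper value outside its range is refused whole. The fingers move at their own pace and stop on an object; the grip force is fixed at half the most. Time passes only in rows, so rows that repeat a pose let the fingers close. It gives the time, the measured TCP pose, the force, the opening and the grip force at its end, in the units of the state.
- ctrl.get_obs(): the state, without advancing time (a new reading comes with each control period).
- ctrl.get_image(name): name is "side" or "top" or "wrist"; returns (picture, depth): 480x640x3 uint8, red, green, blue; 480x640 float32, mm along the optical axis (not along the pixel's ray), 0 where there is no reading.
- ctrl.camera_info(name): a dict with "intrinsics" (3x3 intrinsics, pixels), "R" (3x3) and "t" (3): a world point X has camera coordinates R X + t. Camera axes: x right, y down, z forward; pixel columns grow to the right and rows downward; lengths in mm; the calibration is good to about 2 mm. A picture is of the moment at which its call begins: read the wrist's pose just before it. camera_info takes no time and is no camera call; for the wrist camera it gives the pose at the moment of the call.
- ctrl.close_job(): hands the job in; it is judged then, once.
The state is a dict: "t": time; "qpos": joint angles; "qvel": joint speeds; "joint_torque": joint torques, N m; "ee_pos": TCP position; "orientation": TCP orientation; "ft_force": force on the tool from outside, world axes, zero at the start; "moment": the same for the moment, N m; "width": finger opening in mm; "grasp_force": force on a finger pad.
Only numpy, scipy, OpenCV 4.12 (cv2) and the standard library are available. Lean on these libraries where they do the work, as an engineer would, in place of code of your own. Each camera call takes 0.05 s, during which the arm holds its last target. There are 200 camera calls.

## Working session

There is one attempt and no reset: what is moved stays moved. The work goes in short steps, Python scripts to look and compute and a tool call to move; the robot and the scene stay as the last step left them, time stands still between calls to the robot, and variables do not carry over. Pictures are saved under pics/ and viewed, at most 10 in all, crops included, and the job is handed in when it is done.

Besides the shell and the picture viewer there is one more tool, called in YAML: its name, and indented under it one key for each argument. servo_tool: Moves the arm, as the interface text tells. Its arguments: {"type":"object","properties":{"rows":{"type":"array","items":{"type":"array","items":{"type":"number"}}}},"required":["rows"]}

```bash
mkdir -p pics; cat > h.py <<'E'
import numpy as np, cv2
from workcell import ctrl
def cam(n):
    i=ctrl.camera_info(n); im,d=ctrl.get_image(n); return im,d,np.array(i["intrinsics"]),np.array(i["R"]),np.array(i["t"])
def cloud(d,K,R,t):
    v,u=np.mgrid[:480,:640]; c=np.stack([(u-K[0,2])/K[0,0]*d,(v-K[1,2])/K[1,1]*d,d],-1)
    return (c-t)@R
def save(n,im): cv2.imwrite("pics/"+n+".png",im[:,:,::-1])
E
python3 - <<'E'
from h import *
o=ctrl.get_obs(); print(o)
for n in("top","side"):
    im,d,K,R,t=cam(n); save(n,im); np.savez(n,im=im,d=d,K=K,R=R,t=t); print(n,K,-R.T@t,R[2])
E
```

```text
{'t': 0.0, 'qpos': array([ 1.30799700e+00,  4.23841087e-01,  1.63067746e+00,  1.92225758e-06,
        1.08860893e+00, -1.90189516e-02]), 'qvel': array([-0.00063362,  0.00046635, -0.00050585,  0.00035096, -0.00103557,
        0.00110472]), 'joint_torque': array([ 1.94450418e-03, -5.44625473e+01, -2.73662245e+01,  6.44229027e-02,
        2.28005630e-02, -1.48994441e-04]), 'ee_pos': array([150.69995628, 605.98788378, 221.90647381]), 'orientation': array([-3.81956684e-01, -3.11806717e+00,  2.38646389e-03]), 'ft_force': array([-1.02210403,  0.66593143,  0.2162603 ]), 'moment': array([-0.01955257,  0.00362821, -0.06053157]), 'grasp_force': 0.0, 'width': 87.75038954280892}
top [[517.40947385   0.         319.00217687]
 [  0.         517.40947385 243.58546059]
 [  0.           0.           1.        ]] [ 370.5639988     5.57899155 1237.80756821] [ 0.13728018  0.0117868  -0.99046213]
side [[439.99693732   0.         312.21488705]
 [  0.         439.99693732 230.86033819]
 [  0.           0.           1.        ]] [ -19.97726726 -561.26380618  695.15661752] [ 0.51909368  0.5667662  -0.63977951]
```

View pics/top.png

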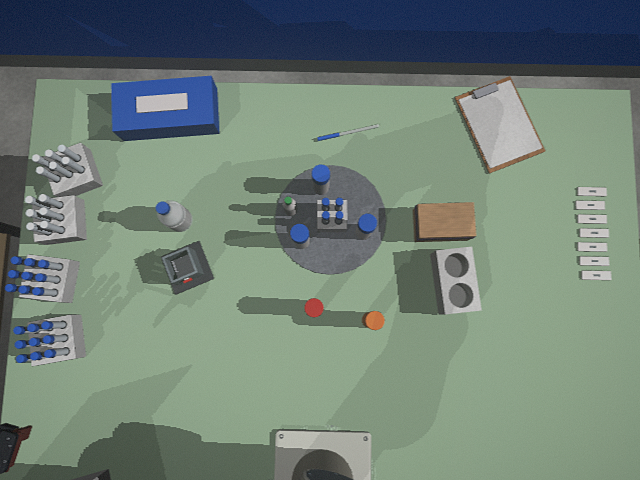

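View pics/side.png

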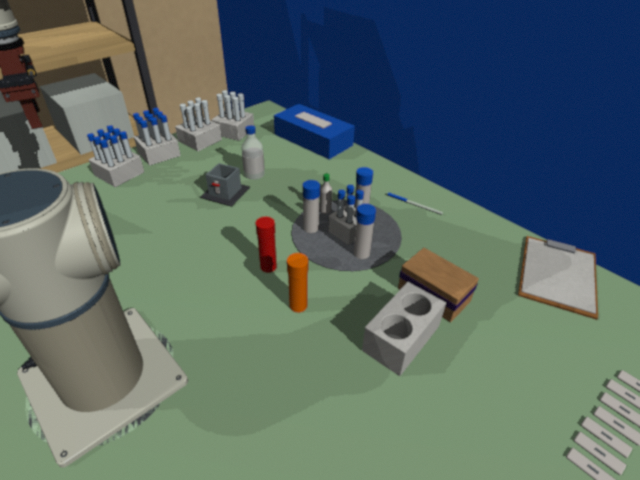

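Top view: blue caps of canisters at (320,174), (299,233), (367,223). Look-alikes: red (314,308), orange (374,320) and the tube rack's four small blue caps (~(333,210)); the blue-capped gel bottle is at (165,210). The returns holes are at (456,265) and (461,295), the well at (185,265), the carton at (445,221) and the dropper at (288,203).

```bash
python3 - <<'E'
from h import *
def ray(z,K,R,t,u,v,h):
    r=R.T@np.array([(u-K[0,2])/K[0,0],(v-K[1,2])/K[1,1],1]); c=-R.T@t; return c+r*(h-c[2])/r[2]
for n in("top","side"):
    z=np.load(n+".npz"); im,d,K,R,t=[z[k] for k in("im","d","K","R","t")]
    P=cloud(d,K,R,t); P[d==0]=1e4
    hsv=cv2.cvtColor(im,cv2.COLOR_RGB2HSV)
    blue=(cv2.inRange(hsv,(100,120,40),(130,255,255))>0)&(P[...,2]>95)&(P[...,2]<170)&(abs(P[...,1])<330)&(P[...,0]>250)
    nc,l,s,c=cv2.connectedComponentsWithStats(blue.astype(np.uint8))
    for i in range(1,nc):
        if s[i,4]<15: continue
        p=P[l==i]; zt=np.percentile(p[:,2],90); q=p[p[:,2]>zt-4]
        print(n,"blue",c[i].round(),s[i,4],"ztop",zt.round(),"mid",((q.min(0)+q.max(0))/2).round(),"ext",np.ptp(q,0).round())
    # things at ~70: rack/well tops
    m=(abs(P[...,2]-70)<5)&(P[...,0]>250)&(P[...,0]<800)&(abs(P[...,1])<420)
    nc,l,s,c=cv2.connectedComponentsWithStats(m.astype(np.uint8))
    for i in range(1,nc):
        if s[i,4]<60: continue
        p=P[l==i]; r=cv2.minAreaRect(p[:,:2].astype(np.float32)); print(n,"z70",c[i].round(),s[i,4],"z",np.median(p[:,2]).round(1),"rect",np.round(r[0]),np.round(r[1]),round(r[2],1))
        if n=="top":
            ct,h=cv2.findContours((l==i).astype(np.uint8),cv2.RETR_CCOMP,cv2.CHAIN_APPROX_NONE)
            for k,cc in enumerate(ct):
                if h[0][k][3]>=0 and len(cc)>15:
                    e=cv2.fitEllipse(cc) ; print("  hole",np.round(e[0],1),np.round(e[1],1),ray(0,K,R,t,*e[0],70).round(1))
    m=(P[...,2]>20)&(P[...,2]<130)&(P[...,0]>480)&(P[...,0]<720)&(abs(P[...,1])<140)
    for nm,lo,hi in(("green",(45,120,60),(80,255,255)),):
        g=(cv2.inRange(hsv,lo,hi)>0)&m&(P[...,2]>80); print(n,nm,g.sum(),np.median(P[g],0) if g.any() else 0)
E
```

```text
top blue [321. 173.] 264 ztop 137.0 mid [680.  19. 137.] ext [37. 37.  7.]
top blue [325. 201.] 44 ztop 127.0 mid [620.   8. 127.] ext [13. 13.  8.]
top blue [339. 201.] 47 ztop 127.0 mid [620. -23. 126.] ext [14. 13.  6.]
top blue [325. 215.] 49 ztop 128.0 mid [589.   5. 127.] ext [15. 13.  7.]
top blue [339. 215.] 49 ztop 127.0 mid [590. -23. 126.] ext [15. 13.  6.]
top blue [367. 223.] 275 ztop 137.0 mid [572. -85. 136.] ext [38. 37.  6.]
top blue [299. 233.] 275 ztop 138.0 mid [547.  61. 137.] ext [37. 37.  6.]
top z70 [447. 220.] 1907 z 70.7 rect [ 595. -272.] [ 81. 131.] 3.1
top z70 [180. 265.] 267 z 70.1 rect [477. 334.] [65. 66.] 23.3
  hole [180.2 264.3] [27.9 29. ] [477.9 333.7  70. ]
top z70 [459. 280.] 1442 z 70.5 rect [ 457. -297.] [145.  84.] 7.4
  hole [460.6 294.8] [24.5 25.6] [ 423.4 -300.7   70. ]
  hole [456.2 264.9] [23.8 25.5] [ 490.6 -291.7   70. ]
top green 34 [622.29630017  90.24136212 114.6683428 ]
side blue [533. 103.] 5037 ztop 163.0 mid [ 1.363e+03 -1.000e+00  1.640e+02] ext [ 19. 658.  11.]
side blue [364. 176.] 264 ztop 135.0 mid [678.  17. 135.] ext [36. 38.  6.]
side blue [311. 189.] 290 ztop 135.0 mid [544.  61. 134.] ext [37. 40.  6.]
side blue [350. 195.] 127 ztop 126.0 mid [601. -10. 124.] ext [44. 44.  5.]
side blue [341. 194.] 60 ztop 126.0 mid [587.   4. 124.] ext [15. 15.  5.]
side blue [359. 194.] 63 ztop 125.0 mid [617. -24. 124.] ext [15. 18.  6.]
side blue [366. 214.] 348 ztop 136.0 mid [570. -87. 135.] ext [38. 39.  5.]
side z70 [253. 157.] 71 z 70.0 rect [583. 343.] [29. 60.] 61.3
side z70 [223. 171.] 216 z 70.1 rect [475. 335.] [69. 69.] 24.9
side z70 [440. 273.] 1943 z 70.4 rect [ 593. -271.] [ 83. 130.] 3.3
side z70 [298. 287.] 60 z 70.3 rect [ 355. -114.] [16. 36.] 57.0
side z70 [405. 317.] 1978 z 70.4 rect [ 456. -296.] [148.  83.] 7.7
side green 33 [618.39432702  86.86363838 111.00727108]
```

Both views agree: canisters at (679,18), (571,-86) and (546,61), with tops at ~135 as expected (130 mm + 4 mm mat). Choosing the one at (546,61), pixel (299,233), first and moving over it.

servo_tool:
  rows:
    - [0,0,0,-0.21,-0.18,0,87.8]
    - [0,0,0,-0.43,-0.36,0,87.8]
    - [0,0,0,-0.64,-0.54,0,87.8]
    - [0,0,0,-0.858,-0.7225,0,87.8]

```text
t: 0.6
ee_pos: [283.1, 423.3, 222.5]
orientation: [-0.381, -3.118, 0.0]
ft_force: [0.9, 0.7, 0.2]
width: 87.7
grasp_force: 0.0
```

servo_tool:
  rows:
    - [0,0,0,-0.21,-0.18,0,87.8]
    - [0,0,0,-0.43,-0.36,0,87.8]
    - [0,0,0,-0.64,-0.54,0,87.8]
    - [0,0,0,-0.858,-0.7225,0,87.8]

```text
t: 1.1
ee_pos: [414.8, 241.6, 222.6]
orientation: [-0.382, -3.118, -0.0]
ft_force: [0.5, 0.7, 0.8]
width: 87.7
grasp_force: 0.0
```

servo_tool:
  rows:
    - [0,0,0,-0.21,-0.18,0,87.8]
    - [0,0,0,-0.43,-0.36,0,87.8]
    - [0,0,0,-0.64,-0.54,0,87.8]
    - [0,0,0,-0.858,-0.7225,0,87.8]
    - [0,0,0,-0.858,-0.7225,0,87.8]
    - [0,0,0,-0.858,-0.7225,0,87.8]

```text
t: 1.85
ee_pos: [545.0, 61.7, 222.1]
orientation: [-0.383, -3.117, -0.0]
ft_force: [0.1, 0.4, -0.2]
width: 88.1
grasp_force: 0.0
```

```bash
cat >> h.py <<'E'
from scipy.spatial.transform import Rotation as Ro
def to(x,y,z):
    "shift in servo units to reach TCP x,y,z from measured pose, and tool y heading"
    o=ctrl.get_obs(); M=Ro.from_rotvec(o["orientation"]).as_matrix()
    d=np.array([x,y,z])-o["ee_pos"]; h=np.degrees(np.arctan2(M[1,1],M[0,1]))
    print("t",round(o["t"],2),"pos",o["ee_pos"].round(1),"F",o["ft_force"].round(2),"w",round(o["width"],1),"gf",round(o["grasp_force"],1),"q",o["qpos"].round(2),"yhead",h.round(1),"shift",(M.T@d/200).round(4),"tilt",np.degrees(np.arccos(-M[2,2])).round(2))
def caps(n="wrist",nm=None):
    im,d,K,R,t=cam(n)
    if nm: save(nm,im)
    P=cloud(d,K,R,t); P[d==0]=1e4; hsv=cv2.cvtColor(im,cv2.COLOR_RGB2HSV)
    b=(cv2.inRange(hsv,(100,120,40),(130,255,255))>0)&(P[...,2]>90)&(P[...,2]<320)&(abs(P[...,1])<450)&(P[...,0]>250)&(P[...,0]<800)
    nc,l,s,c=cv2.connectedComponentsWithStats(b.astype(np.uint8))
    for i in range(1,nc):
        if s[i,4]<150: continue
        p=P[l==i]; zt=np.percentile(p[:,2],90); q=p[p[:,2]>zt-4]
        print(n,c[i].round(),s[i,4],"mid",((q.min(0)+q.max(0))/2).round(1),"ext",np.ptp(q,0).round())
E
python3 - <<'E'
from h import *
to(546,61,160); caps("wrist","w1")
E
```

```text
t 1.85 pos [545.   61.7 222.1] F [ 0.15  0.39 -0.18] w 88.1 gf 0.0 q [ 0.09  0.31  1.8   0.    1.03 -1.24] yhead 76.0 shift [-0.0064 -0.0021  0.3107] tilt 0.09
wrist [317. 242.] 2220 mid [546.4  62.4 133.8] ext [40. 40.  6.]
wrist [159. 304.] 1727 mid [545.3 -36.6 219.3] ext [ 85. 127. 177.]
wrist [267. 301.] 431 mid [588.9   6.9 123.2] ext [17. 18.  5.]
wrist [237. 309.] 288 mid [570.3  -5.  178.2] ext [ 56.  46. 114.]
wrist [277. 330.] 419 mid [571.   30.  217.8] ext [110.  61. 194.]
wrist [246. 334.] 296 mid [567.5  12.5 217.9] ext [108.  83. 194.]
wrist [306. 394.] 1484 mid [680.2  19.8 133.5] ext [41. 40.  5.]
```

View pics/w1.png

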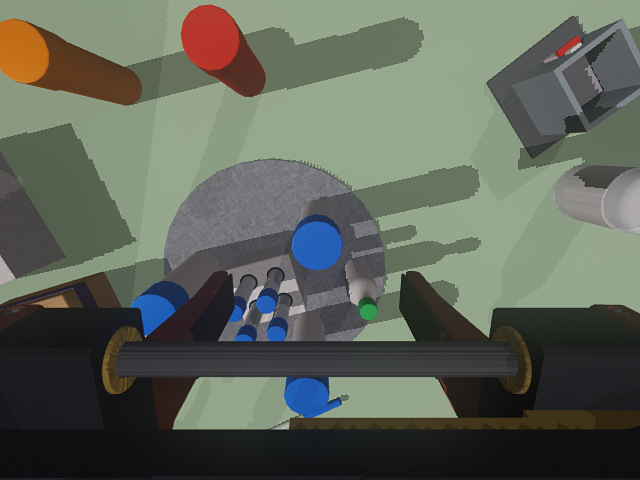

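servo_tool:
  rows:
    - [0,0,0,-0.006,0.0,0.2,87.8]
    - [0,0,0,-0.006,0.0,0.4,87.8]
    - [0,0,0,-0.006,0.0,0.55,87.8]
    - [0,0,0,-0.006,0.0,0.61,87.8]
    - [0,0,0,-0.006,0.0,0.61,87.8]
    - [0,0,0,-0.006,0.0,0.61,35]
    - [0,0,0,-0.006,0.0,0.61,20]
    - [0,0,0,-0.006,0.0,0.61,20]
    - [0,0,0,-0.006,0.0,0.61,20]
    - [0,0,0,-0.006,0.0,0.61,20]

```text
t: 3.15
ee_pos: [547.0, 61.2, 100.8]
orientation: [0.382, 3.118, 0.0]
ft_force: [0.0, 0.2, 1.5]
width: 41.1
grasp_force: 0.4
```

Wrist view: the chosen blue cap is centred at (317,242), with the dropper's green cap at (368,308) and the other canisters at (306,394) and (160,305). The grip is on the 41 mm cap, so lifting to weigh.

servo_tool:
  rows:
    - [0,0,0,0,0,0,20]
    - [0,0,0,0,0,-0.03,20]
    - [0,0,0,0,0,-0.1,20]
    - [0,0,0,0,0,-0.25,20]
    - [0,0,0,0,0,-0.4,20]
    - [0,0,0,0,0,-0.55,20]
    - [0,0,0,0,0,-0.7,20]
    - [0,0,0,0,0,-0.8,20]
    - [0,0,0,0,0,-0.8,20]
    - [0,0,0,0,0,-0.8,20]

```text
t: 4.4
ee_pos: [546.2, 61.2, 260.1]
orientation: [-0.382, -3.117, 0.0]
ft_force: [-0.0, -0.1, -4.8]
width: 40.0
grasp_force: 30.0
```

servo_tool:
  rows:
    - [0,0,0,0,0,0,20]

```text
t: 4.53
ee_pos: [546.2, 61.2, 259.6]
orientation: [-0.382, -3.116, 0.001]
ft_force: [-0.3, -0.2, -4.4]
width: 40.8
grasp_force: 30.0
```

servo_tool:
  rows:
    - [0,0,0,0,0,0,20]

```text
t: 4.65
ee_pos: [546.5, 61.2, 259.8]
orientation: [-0.382, -3.117, 0.001]
ft_force: [-0.8, 0.1, -4.4]
width: 40.5
grasp_force: 30.0
```

```bash
python3 - <<'E'
from h import *
to(477,334,240); print(ctrl.get_obs()["joint_torque"]);caps()
to(490.5,-292,240)
E
```

```text
t 4.65 pos [546.5  61.2 259.8] F [-0.78  0.09 -4.41] w 40.5 gf 30.0 q [ 0.09  0.27  1.76 -0.    1.11 -1.24] yhead 76.0 shift [0.6663 1.2397 0.0994] tilt 0.09
[-8.74570997e-04 -4.77180076e+01 -2.93307889e+01  1.04091485e-02
  9.05559724e-02 -3.41711257e-05]
wrist [316. 302.] 6577 mid [542.5  62.1 292.4] ext [34. 40.  5.]
wrist [177. 288.] 1725 mid [570.5 -84.3 133.2] ext [37. 41.  5.]
wrist [243. 289.] 309 mid [563.3   2.4 207. ] ext [ 69.  68. 172.]
wrist [307. 380.] 201 mid [693.  17. 134.] ext [14. 31.  3.]
t 4.7 pos [546.6  61.2 260. ] F [ 0.29 -0.58 -4.18] w 40.7 gf 30.0 q [ 0.09  0.27  1.76 -0.    1.11 -1.24] yhead 76.0 shift [-0.154  -1.7816  0.1005] tilt 0.07
```

Force ≈ -4.4 N (0.45 kg), so this is the loaded one. Taking it to the well.

servo_tool:
  rows:
    - [0,0,0,0.03,0.05,0,20]
    - [0,0,0,0.08,0.15,0,20]
    - [0,0,0,0.15,0.28,0,20]
    - [0,0,0,0.22,0.41,0,20]
    - [0,0,0,0.29,0.54,0,20]
    - [0,0,0,0.36,0.67,0,20]
    - [0,0,0,0.43,0.8,0,20]
    - [0,0,0,0.48,0.9,0,20]
    - [0,0,0,0.52,0.97,0,20]
    - [0,0,0,0.53,0.99,0,20]

```text
t: 5.95
ee_pos: [491.4, 279.9, 260.6]
orientation: [-0.38, -3.118, 0.0]
ft_force: [1.0, -0.3, -4.5]
width: 40.8
grasp_force: 30.0
```

servo_tool:
  rows:
    - [0,0,0,0.06,0.12,0,20]
    - [0,0,0,0.11,0.21,0,20]
    - [0,0,0,0.136,0.25,0,20]
    - [0,0,0,0.136,0.25,0.15,20]
    - [0,0,0,0.136,0.25,0.25,20]
    - [0,0,0,0.136,0.25,0.3,20]
    - [0,0,0,0.136,0.25,0.3,20]
    - [0,0,0,0.136,0.25,0.3,20]

```text
t: 6.95
ee_pos: [478.1, 334.3, 201.6]
orientation: [0.382, 3.117, 0.001]
ft_force: [0.9, 0.8, -3.7]
width: 40.4
grasp_force: 30.0
```

```bash
python3 - <<'E'
from h import *
to(477,334,127)
im,d,K,R,t=cam("side"); save("s2",cv2.resize(im[100:240,140:340],(800,560)))
P=cloud(d,K,R,t); hsv=cv2.cvtColor(im,cv2.COLOR_RGB2HSV)
for n in("top","side"):caps(n)
E
```

```text
t 6.95 pos [478.1 334.3 201.6] F [ 0.85  0.77 -3.74] w 40.4 gf 30.0 q [ 0.59  0.39  1.74 -0.    1.01 -0.74] yhead 76.0 shift [ 0.0054 -0.0032  0.3728] tilt 0.08
top [321. 174.] 267 mid [679.9  19.  136.9] ext [37. 38.  7.]
top [367. 223.] 276 mid [571.8 -85.  138.2] ext [38. 37. 10.]
side [364. 176.] 262 mid [678.6  17.9 134.2] ext [41. 42.  6.]
side [366. 214.] 346 mid [570.  -86.5 134.3] ext [39. 38.  5.]
```

View pics/s2.png

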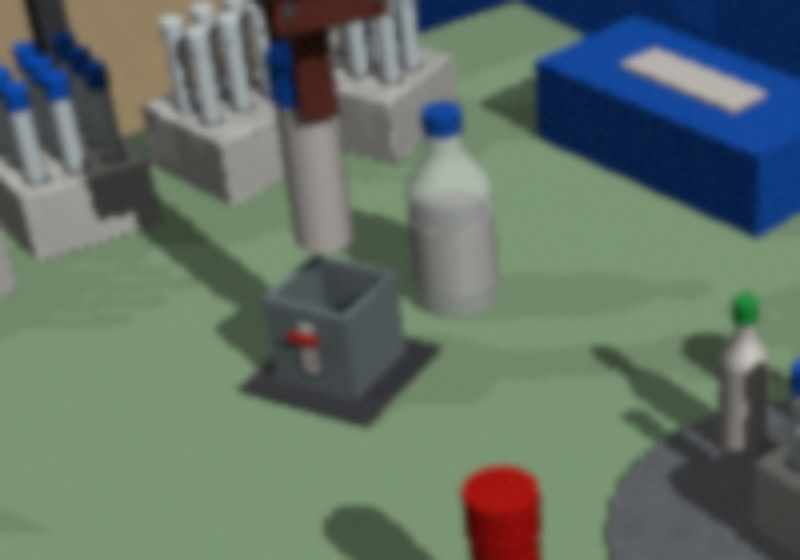

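The canister hangs upright above the well (rim centre at about (335,290) in the crop), clear of the gel bottle. Lowering.

servo_tool:
  rows:
    - [0,0,0,0.005,-0.003,0.07,20]
    - [0,0,0,0.005,-0.003,0.15,20]
    - [0,0,0,0.005,-0.003,0.23,20]
    - [0,0,0,0.005,-0.003,0.3,20]
    - [0,0,0,0.005,-0.003,0.35,20]
    - [0,0,0,0.005,-0.003,0.385,20]
    - [0,0,0,0.005,-0.003,0.41,20]
    - [0,0,0,0.005,-0.003,0.43,20]
    - [0,0,0,0.005,-0.003,0.44,20]
    - [0,0,0,0.005,-0.003,0.44,20]

```text
t: 8.35
ee_pos: [476.4, 333.7, 112.9]
orientation: [0.382, 3.118, -0.0]
ft_force: [-1.2, -1.5, 0.1]
width: 40.6
grasp_force: 30.0
```

servo_tool:
  rows:
    - [0,0,0,0,0,0,20]

```text
t: 8.48
ee_pos: [476.5, 333.7, 112.9]
orientation: [0.382, 3.118, 0.0]
ft_force: [-1.9, -1.8, 0.2]
width: 40.3
grasp_force: 30.0
```

Weight is now on the pan. Releasing and rising, then to the canister at (679,18).

servo_tool:
  rows:
    - [0,0,0,0,0,0,60]
    - [0,0,0,0,0,0,75]
    - [0,0,0,0,0,0,75]
    - [0,0,0,0,0,-0.05,75]
    - [0,0,0,0,0,-0.2,75]
    - [0,0,0,0,0,-0.4,75]
    - [0,0,0,0,0,-0.55,75]
    - [0,0,0,0,0,-0.55,75]

```text
t: 9.48
ee_pos: [477.9, 334.8, 225.8]
orientation: [0.381, 3.114, 0.006]
ft_force: [-0.3, -0.2, -0.3]
width: 75.1
grasp_force: 0.0
```

```bash
python3 - <<'E'
from h import *
to(679,18.5,225)
caps("wrist");caps("side");caps("top")
E
```

```text
t 9.47 pos [477.9 334.8 225.8] F [-0.29 -0.23 -0.29] w 75.1 gf 0.0 q [ 0.59  0.36  1.73  0.    1.05 -0.74] yhead 76.0 shift [-1.3575 -1.2919  0.0037] tilt 0.34
wrist [314. 240.] 2369 mid [475.6 334.9 146. ] ext [40. 40.  5.]
side [219. 150.] 235 mid [473.2 331.9 147. ] ext [36. 40.  6.]
side [364. 176.] 264 mid [677.   17.3 134.2] ext [40. 40.  6.]
side [366. 214.] 344 mid [570.1 -85.5 134.2] ext [39. 39.  6.]
top [321. 174.] 269 mid [679.6  19.  136.6] ext [37. 38.  7.]
top [367. 223.] 276 mid [571.8 -84.9 136.3] ext [38. 37.  6.]
```

Cap top at 146 mm: underside at 16, so the pan sank 14 mm. Loaded canister is done; on to the next.

servo_tool:
  rows:
    - [0,0,0,-0.15,-0.15,0,87.8]
    - [0,0,0,-0.33,-0.31,0,87.8]
    - [0,0,0,-0.5,-0.48,0,87.8]
    - [0,0,0,-0.679,-0.646,0,87.8]

```text
t: 10.12
ee_pos: [576.8, 174.0, 220.9]
orientation: [-0.381, -3.116, 0.002]
ft_force: [0.8, 0.7, 0.5]
width: 87.5
grasp_force: 0.0
```

servo_tool:
  rows:
    - [0,0,0,-0.17,-0.16,0,87.8]
    - [0,0,0,-0.34,-0.33,0,87.8]
    - [0,0,0,-0.52,-0.5,0,87.8]
    - [0,0,0,-0.679,-0.646,0,87.8]
    - [0,0,0,-0.679,-0.646,0,87.8]
    - [0,0,0,-0.679,-0.646,0,87.8]

```text
t: 10.88
ee_pos: [676.5, 17.8, 221.1]
orientation: [-0.382, -3.115, 0.0]
ft_force: [0.7, 0.5, -0.3]
width: 87.6
grasp_force: 0.0
```

```bash
python3 - <<'E'
from h import *
to(679,18.5,100)
caps("wrist")
E
```

```text
t 10.88 pos [676.5  17.8 221.1] F [ 0.73  0.49 -0.33] w 87.6 gf 0.0 q [ 0.01  0.5   1.51  0.    1.14 -1.32] yhead 76.0 shift [-0.0129  0.0069  0.6053] tilt 0.17
wrist [150. 143.] 3204 mid [572.7 -84.2 133.3] ext [40. 40.  5.]
wrist [273. 136.] 466 mid [589.5   6.8 123.4] ext [17. 17.  5.]
wrist [236. 147.] 502 mid [590.3 -23.3 123.2] ext [17. 18.  5.]
wrist [285. 174.] 415 mid [619.3   7.7 123.7] ext [17. 17.  4.]
wrist [249. 185.] 449 mid [620.1 -22.4 123.3] ext [17. 17.  5.]
wrist [318. 245.] 2220 mid [680.2  19.4 133.6] ext [40. 40.  5.]
```

servo_tool:
  rows:
    - [0,0,0,-0.015,0.008,0.2,87.8]
    - [0,0,0,-0.015,0.008,0.4,87.8]
    - [0,0,0,-0.015,0.008,0.55,87.8]
    - [0,0,0,-0.015,0.008,0.605,87.8]
    - [0,0,0,-0.015,0.008,0.605,87.8]
    - [0,0,0,-0.015,0.008,0.605,35]
    - [0,0,0,-0.015,0.008,0.605,20]
    - [0,0,0,-0.015,0.008,0.605,20]
    - [0,0,0,-0.015,0.008,0.605,20]
    - [0,0,0,-0.015,0.008,0.605,20]

```text
t: 12.18
ee_pos: [680.9, 18.2, 101.8]
orientation: [0.382, 3.118, -0.0]
ft_force: [-0.2, -0.0, -0.0]
width: 41.4
grasp_force: 0.0
```

servo_tool:
  rows:
    - [0,0,0,0,0,0,20]
    - [0,0,0,0,0,-0.03,20]
    - [0,0,0,0,0,-0.1,20]
    - [0,0,0,0,0,-0.25,20]
    - [0,0,0,0,0,-0.4,20]
    - [0,0,0,0,0,-0.55,20]
    - [0,0,0,0,0,-0.7,20]
    - [0,0,0,0,0,-0.8,20]
    - [0,0,0,0,0,-0.8,20]
    - [0,0,0,0,0,-0.8,20]

```text
t: 13.42
ee_pos: [680.3, 18.3, 260.6]
orientation: [-0.382, -3.117, 0.0]
ft_force: [0.1, 0.2, -1.3]
width: 40.4
grasp_force: 30.0
```

```bash
python3 - <<'E'
from h import *
to(490.5,-292,260);to(423,-301,260)
caps("wrist")
E
```

```text
t 13.43 pos [680.3  18.3 260.6] F [ 0.12  0.2  -1.33] w 40.4 gf 30.0 q [ 0.01  0.47  1.46  0.    1.21 -1.32] yhead 76.0 shift [ 0.5463 -1.7345  0.0045] tilt 0.1
t 13.43 pos [680.3  18.3 260.6] F [ 0.12  0.2  -1.33] w 40.4 gf 30.0 q [ 0.01  0.47  1.46  0.    1.21 -1.32] yhead 76.0 shift [ 0.8629 -1.8596  0.005 ] tilt 0.1
wrist [170. 139.] 2349 mid [572.7 -84.2 133.7] ext [40. 41.  6.]
wrist [277. 133.] 349 mid [589.4   7.  123.8] ext [17. 17.  5.]
wrist [245. 143.] 372 mid [590.1 -23.1 123.4] ext [17. 18.  5.]
wrist [287. 167.] 312 mid [619.5   7.6 123.6] ext [17. 17.  5.]
wrist [256. 176.] 336 mid [620.2 -22.2 123.6] ext [17. 17.  4.]
wrist [316. 302.] 6526 mid [676.4  19.2 292.1] ext [35. 40.  5.]
```

1.3 N: empty. To the hole at (490.5,-292).

servo_tool:
  rows:
    - [0,0,0,0.01,-0.04,0,20]
    - [0,0,0,0.04,-0.13,0,20]
    - [0,0,0,0.08,-0.26,0,20]
    - [0,0,0,0.125,-0.4,0,20]
    - [0,0,0,0.17,-0.55,0,20]
    - [0,0,0,0.22,-0.7,0,20]
    - [0,0,0,0.273,-0.867,0,20]

```text
t: 14.35
ee_pos: [584.3, -138.9, 261.8]
orientation: [-0.383, -3.118, 0.0]
ft_force: [0.3, 0.2, -0.9]
width: 40.5
grasp_force: 30.0
```

servo_tool:
  rows:
    - [0,0,0,0.05,-0.16,0,20]
    - [0,0,0,0.1,-0.32,0,20]
    - [0,0,0,0.15,-0.48,0,20]
    - [0,0,0,0.2,-0.62,0,20]
    - [0,0,0,0.24,-0.75,0,20]
    - [0,0,0,0.265,-0.84,0,20]
    - [0,0,0,0.273,-0.867,0,20]
    - [0,0,0,0.273,-0.867,0.15,20]
    - [0,0,0,0.273,-0.867,0.3,20]
    - [0,0,0,0.273,-0.867,0.35,20]

```text
t: 15.6
ee_pos: [490.4, -291.0, 190.0]
orientation: [-0.381, -3.116, -0.002]
ft_force: [0.2, -0.3, -1.5]
width: 40.4
grasp_force: 30.0
```

servo_tool:
  rows:
    - [0,0,0,0,0,0,20]
    - [0,0,0,0,0,0,20]

```text
t: 15.85
ee_pos: [492.0, -292.2, 192.8]
orientation: [0.381, 3.117, -0.001]
ft_force: [-0.0, 0.7, -0.6]
width: 40.5
grasp_force: 30.0
```

```bash
python3 - <<'E'
from h import *
to(490.5,-292,107)
caps("side")
im,d,K,R,t=cam("side"); save("s3",cv2.resize(im[200:400,320:520],(600,600)))
E
```

```text
t 15.85 pos [ 492.  -292.2  192.8] F [-0.02  0.7  -0.63] w 40.5 gf 30.0 q [-0.56  0.38  1.77  0.    0.98 -1.88] yhead 76.0 shift [ 0.0083 -0.0007  0.429 ] tilt 0.1
side [219. 151.] 213 mid [472.3 330.3 146.9] ext [34. 37.  6.]
side [366. 214.] 345 mid [569.8 -86.4 134.4] ext [39. 38.  6.]
side [427. 246.] 493 mid [ 480.5 -296.6  251. ] ext [61. 53. 57.]
```

View pics/s3.png

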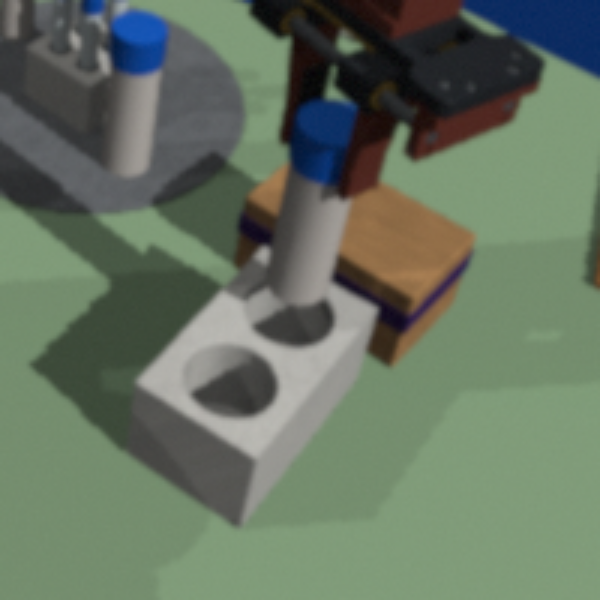

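The canister hangs upright right above the far hole (crop (290,315)). Lowering.

servo_tool:
  rows:
    - [0,0,0,0.007,0,0.08,20]
    - [0,0,0,0.007,0,0.17,20]
    - [0,0,0,0.007,0,0.26,20]
    - [0,0,0,0.007,0,0.34,20]
    - [0,0,0,0.007,0,0.39,20]
    - [0,0,0,0.007,0,0.42,20]
    - [0,0,0,0.007,0,0.425,20]
    - [0,0,0,0.007,0,0.425,20]

```text
t: 16.95
ee_pos: [490.6, -291.9, 107.5]
orientation: [0.382, 3.117, -0.001]
ft_force: [0.4, 1.4, 4.5]
width: 40.7
grasp_force: 30.0
```

servo_tool:
  rows:
    - [0,0,0,0,0,0.005,20]
    - [0,0,0,0,0,0.01,20]

```text
t: 17.2
ee_pos: [491.3, -292.2, 107.4]
orientation: [0.382, 3.115, -0.002]
ft_force: [-4.7, 4.0, 28.2]
width: 40.5
grasp_force: 30.0
```

Firmly on the floor (force up). Easing off, releasing, and rising; the fingers move along the rack's short side, clear of the other hole.

servo_tool:
  rows:
    - [0,0,0,0,0,-0.01,20]
    - [0,0,0,0,0,-0.01,60]
    - [0,0,0,0,0,-0.01,75]
    - [0,0,0,0,0,-0.01,80]
    - [0,0,0,0,0,-0.05,80]
    - [0,0,0,0,0,-0.2,80]
    - [0,0,0,0,0,-0.4,80]
    - [0,0,0,0,0,-0.58,80]
    - [0,0,0,0,0,-0.58,80]

```text
t: 18.32
ee_pos: [491.5, -292.7, 224.1]
orientation: [0.381, 3.113, -0.004]
ft_force: [0.1, -0.6, 0.1]
width: 80.5
grasp_force: 0.0
```

```bash
python3 - <<'E'
from h import *
to(571.5,-85.5,225)
caps("wrist");caps("side")
E
```

```text
t 18.32 pos [ 491.5 -292.7  224.1] F [ 0.05 -0.58  0.09] w 80.5 gf 0.0 q [-0.56  0.34  1.75 -0.    1.04 -1.88] yhead 76.0 shift [-0.138   1.1016 -0.0059] tilt 0.36
wrist [317. 240.] 2106 mid [ 489.5 -290.6  139.6] ext [39. 39.  5.]
wrist [578. 270.] 2961 mid [571.6 -85.2 133.8] ext [41. 41.  6.]
wrist [634. 269.] 205 mid [589.7 -30.6 117.3] ext [15.  5.  6.]
wrist [634. 299.] 181 mid [618.6 -29.5 116.6] ext [14.  7.  7.]
side [219. 151.] 213 mid [473.  329.6 147. ] ext [37. 34.  5.]
side [366. 214.] 347 mid [569.7 -86.1 134.4] ext [38. 39.  6.]
side [420. 283.] 523 mid [ 487.7 -291.9  140.4] ext [38. 39.  6.]
```

servo_tool:
  rows:
    - [0,0,0.11,-0.013,0.1,0,87.8]
    - [0,0,0.22,-0.025,0.2,0,87.8]
    - [0,0,0.33,-0.038,0.3,0,87.8]
    - [0,0,0.44,-0.05,0.42,0,87.8]
    - [0,0,0.55,-0.065,0.55,0,87.8]
    - [0,0,0.66,-0.08,0.68,0,87.8]
    - [0,0,0.77,-0.1,0.8,0,87.8]
    - [0,0,0.885,-0.11,0.9,0,87.8]
    - [0,0,0.885,-0.125,0.98,0,87.8]
    - [0,0,0.885,-0.125,0.98,0,87.8]

```text
t: 19.68
ee_pos: [561.3, -106.6, 219.7]
orientation: [-2.216, -2.225, 0.002]
ft_force: [0.1, -0.1, 0.2]
width: 87.7
grasp_force: 0.0
```

```bash
python3 - <<'E'
from h import *
to(571.5,-85.5,225)
caps("wrist")
E
```

```text
t 19.68 pos [ 561.3 -106.6  219.7] F [ 0.11 -0.05  0.2 ] w 87.7 gf 0.0 q [-0.21  0.35  1.75 -0.    1.04 -0.21] yhead 0.2 shift [ 0.1055  0.0516 -0.0266] tilt 0.1
wrist [354.  92.] 542 mid [589.1   6.2 123.6] ext [17. 18.  5.]
wrist [395.  92.] 582 mid [619.3   6.9 123.6] ext [17. 17.  5.]
wrist [354. 135.] 470 mid [589.8 -23.4 123.7] ext [17. 17.  4.]
wrist [394. 134.] 516 mid [620.3 -22.6 123.6] ext [18. 17.  5.]
wrist [330. 216.] 2278 mid [572.4 -84.3 133.7] ext [40. 40.  5.]
wrist [241. 417.] 990 mid [ 489.9 -274.1  137.9] ext [33.  9.  7.]
```

servo_tool:
  rows:
    - [0,0,0,0.06,0.03,0,87.8]
    - [0,0,0,0.108,0.054,0.1,87.8]
    - [0,0,0,0.108,0.054,0.28,87.8]
    - [0,0,0,0.108,0.054,0.45,87.8]
    - [0,0,0,0.108,0.054,0.56,87.8]
    - [0,0,0,0.108,0.054,0.595,87.8]
    - [0,0,0,0.108,0.054,0.595,87.8]
    - [0,0,0,0.108,0.054,0.595,35]
    - [0,0,0,0.108,0.054,0.595,20]
    - [0,0,0,0.108,0.054,0.595,20]

```text
t: 20.98
ee_pos: [572.6, -85.9, 102.3]
orientation: [2.221, 2.22, 0.001]
ft_force: [0.1, -0.2, -0.2]
width: 61.5
grasp_force: 0.0
```

servo_tool:
  rows:
    - [0,0,0,0,0,0,20]
    - [0,0,0,0,0,0,20]
    - [0,0,0,0,0,0,20]
    - [0,0,0,0,0,-0.03,20]
    - [0,0,0,0,0,-0.1,20]
    - [0,0,0,0,0,-0.25,20]
    - [0,0,0,0,0,-0.4,20]
    - [0,0,0,0,0,-0.55,20]
    - [0,0,0,0,0,-0.7,20]
    - [0,0,0,0,0,-0.8,20]

```text
t: 22.22
ee_pos: [572.7, -85.9, 264.4]
orientation: [2.221, 2.219, 0.002]
ft_force: [0.1, 0.4, -0.9]
width: 40.8
grasp_force: 30.0
```

servo_tool:
  rows:
    - [0,0,0,0,0,0,20]
    - [0,0,0,0,0,0,20]

```text
t: 22.48
ee_pos: [571.8, -85.7, 261.3]
orientation: [-2.222, -2.22, 0.001]
ft_force: [-0.7, 0.3, -0.2]
width: 40.6
grasp_force: 30.0
```

```bash
python3 - <<'E'
from h import *
to(423,-301,260)
caps("wrist")
E
```

```text
t 22.48 pos [571.8 -85.7 261.3] F [-0.66  0.26 -0.21] w 40.6 gf 30.0 q [-0.17  0.31  1.7   0.    1.13 -0.17] yhead -0.0 shift [-1.0767 -0.7432  0.0066] tilt 0.04
wrist [371. 125.] 364 mid [619.1   7.3 123.7] ext [17. 16.  5.]
wrist [336. 126.] 321 mid [589.6   6.4 123.9] ext [16. 16.  4.]
wrist [370. 161.] 322 mid [620.  -22.3 123.3] ext [17. 16.  5.]
wrist [336. 162.] 299 mid [590.1 -23.1 123.5] ext [17. 16.  5.]
wrist [316. 303.] 6494 mid [572.2 -79.5 292.9] ext [40. 31.  5.]
wrist [255. 408.] 168 mid [ 506.2 -279.8  136.5] ext [7. 9. 7.]
```

About 0.2–0.9 N: empty. To the near hole (423,-301), turning the fingers back across the rack.

servo_tool:
  rows:
    - [0,0,-0.05,-0.03,-0.02,0,20]
    - [0,0,-0.15,-0.1,-0.07,0,20]
    - [0,0,-0.26,-0.2,-0.14,0,20]
    - [0,0,-0.37,-0.3,-0.21,0,20]
    - [0,0,-0.48,-0.41,-0.28,0,20]
    - [0,0,-0.59,-0.52,-0.36,0,20]
    - [0,0,-0.7,-0.64,-0.44,0,20]
    - [0,0,-0.81,-0.75,-0.52,0,20]
    - [0,0,-0.9,-0.85,-0.59,0,20]
    - [0,0,-0.93,-0.9,-0.62,0,20]

```text
t: 23.78
ee_pos: [446.9, -266.3, 260.5]
orientation: [-0.274, -3.128, -0.001]
ft_force: [-0.5, 0.5, -0.2]
width: 40.4
grasp_force: 30.0
```

servo_tool:
  rows:
    - [0,0,0,0,0,0,20]
    - [0,0,0,0,0,0,20]

```text
t: 24.02
ee_pos: [448.1, -265.3, 261.1]
orientation: [-0.278, -3.128, -0.001]
ft_force: [-0.8, 1.1, -1.0]
width: 40.6
grasp_force: 30.0
```

```bash
python3 - <<'E'
from h import *
to(423,-301,192)
E
```

```text
t 24.02 pos [ 448.1 -265.3  261.1] F [-0.81  1.05 -1.05] w 40.6 gf 30.0 q [-0.56  0.22  1.82  0.    1.1  -1.95] yhead 79.8 shift [ 0.0919 -0.198   0.3456] tilt 0.06
```

servo_tool:
  rows:
    - [0,0,0,0.03,-0.06,0,20]
    - [0,0,0,0.065,-0.14,0,20]
    - [0,0,0,0.092,-0.198,0,20]
    - [0,0,0,0.092,-0.198,0.08,20]
    - [0,0,0,0.092,-0.198,0.2,20]
    - [0,0,0,0.092,-0.198,0.3,20]
    - [0,0,0,0.092,-0.198,0.34,20]
    - [0,0,0,0.092,-0.198,0.34,20]
    - [0,0,0,0.092,-0.198,0.34,20]

```text
t: 25.15
ee_pos: [423.5, -301.8, 194.2]
orientation: [0.276, 3.129, -0.001]
ft_force: [0.7, 0.1, -0.3]
width: 40.4
grasp_force: 30.0
```

```bash
python3 - <<'E'
from h import *
to(423,-301,107.5)
im,d,K,R,t=cam("side"); save("s4",cv2.resize(im[200:400,320:520],(600,600)))
E
```

```text
t 25.15 pos [ 423.5 -301.8  194.2] F [ 0.72  0.13 -0.28] w 40.4 gf 30.0 q [-0.64  0.31  1.88  0.    0.95 -2.04] yhead 79.9 shift [0.0035 0.0034 0.4335] tilt 0.06
```

View pics/s4.png

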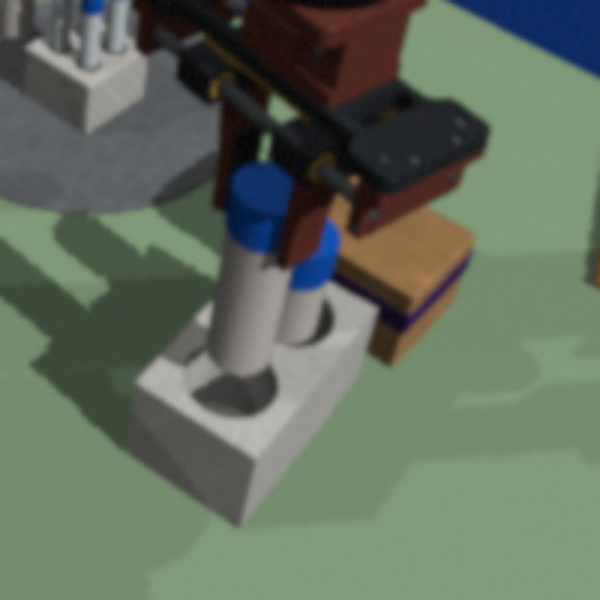

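The second empty one stands upright above the near hole (crop (235,385)), and the first is seated behind it (310,260). Lowering.

servo_tool:
  rows:
    - [0,0,0,0.003,0.003,0.08,20]
    - [0,0,0,0.003,0.003,0.17,20]
    - [0,0,0,0.003,0.003,0.26,20]
    - [0,0,0,0.003,0.003,0.34,20]
    - [0,0,0,0.003,0.003,0.39,20]
    - [0,0,0,0.003,0.003,0.42,20]
    - [0,0,0,0.003,0.003,0.43,20]
    - [0,0,0,0.003,0.003,0.43,20]

```text
t: 26.2
ee_pos: [422.9, -301.1, 108.0]
orientation: [0.277, 3.129, -0.001]
ft_force: [-0.7, 0.3, -0.7]
width: 40.3
grasp_force: 30.0
```

servo_tool:
  rows:
    - [0,0,0,0,0,0,20]

```text
t: 26.32
ee_pos: [422.9, -301.0, 108.0]
orientation: [0.277, 3.129, -0.001]
ft_force: [0.3, -0.4, -1.6]
width: 40.4
grasp_force: 30.0
```

Still carried, so lowering about 2 mm more.

servo_tool:
  rows:
    - [0,0,0,0,0,0.005,20]
    - [0,0,0,0,0,0.008,20]

```text
t: 26.58
ee_pos: [423.4, -301.3, 107.7]
orientation: [0.277, 3.128, -0.001]
ft_force: [-2.6, 1.8, 17.7]
width: 40.7
grasp_force: 30.0
```

servo_tool:
  rows:
    - [0,0,0,0,0,-0.006,20]
    - [0,0,0,0,0,-0.006,60]
    - [0,0,0,0,0,-0.006,75]
    - [0,0,0,0,0,-0.006,80]
    - [0,0,0,0,0,-0.05,80]
    - [0,0,0,0,0,-0.2,80]
    - [0,0,0,0,0,-0.4,80]
    - [0,0,0,0,0,-0.58,80]
    - [0,0,0,0,0,-0.58,80]
    - [0,0,0,0,0,-0.58,80]

```text
t: 27.82
ee_pos: [422.2, -300.5, 221.7]
orientation: [-0.277, -3.129, -0.0]
ft_force: [-0.4, 0.9, -0.2]
width: 79.7
grasp_force: 0.0
```

```bash
python3 - <<'E'
from h import *
to(423,-301,225)
caps("wrist");caps("side","s5");caps("top")
E
```

```text
t 27.82 pos [ 422.2 -300.5  221.7] F [-0.39  0.9  -0.2 ] w 79.7 gf 0.0 q [-0.64  0.27  1.86 -0.    1.01 -2.04] yhead 79.9 shift [-0.0042 -0.0016 -0.0165] tilt 0.03
wrist [315. 246.] 2137 mid [ 422.8 -300.6  139.8] ext [40. 40.  5.]
wrist [341. 315.] 2224 mid [ 488.6 -290.6  139.3] ext [39. 40.  5.]
side [219. 150.] 233 mid [472.6 331.2 147.2] ext [38. 40.  6.]
side [419. 284.] 435 mid [ 452.8 -309.7  191.4] ext [102.  76. 108.]
side [401. 305.] 594 mid [ 421.7 -301.6  140.3] ext [41. 40.  6.]
top [171. 261.] 291 mid [476.5 333.7 149.2] ext [37. 39.  7.]
```

View pics/s5.png

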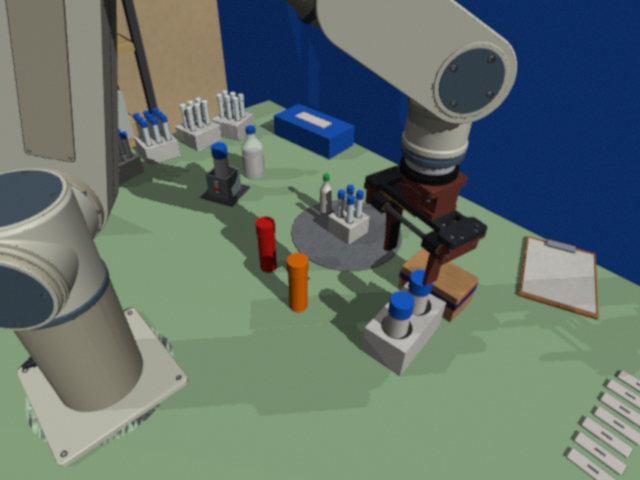

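The loaded canister stands in the well (219,152). Both empties are seated in the rack at (401,305) and (419,284), tops at 140 mm as expected, the bystanders look unmoved and the gripper is clear. Handing in.

```bash
python3 -c "
from workcell import ctrl
print(ctrl.close_job())"
```

```text
the job is handed in; nothing more can be done
None
```

I handed the job in at about 28 s: the loaded canister (about 0.45 kg by feel) stands in the weigh-in well with the pan about 14 mm down, and the two empties are seated one in each returns hole; the verdict was not shown.

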